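Load the nest plate under the gravity catch

ROBOT

A 7-joint arm with a two-finger parallel gripper is mounted at the origin on the work surface. World frame = base frame: x ahead of the robot, y to its left, z up, the work surface at z = 0. Lengths are in m, angles in rad, forces in N, time in s.
With the tool pointing down it reaches from about 0.425 to 0.925 m from the base axis. Payload 6.8 kg.
Tool frame: the origin (TCP) lies at the very end of the fingers, on their centre line; the grasp point (between the pads) lies bot.hold_point_z behind it (bot.hold_point_z is the distance from the TCP to the grasp point, in m); x points along the fingers, z is the direction in which the jaws open and shut, and the axes are right-handed (so a half turn about x gives the same grasp; the last joint's range is limited). The gripper opens to 85 mm and grips with 20 to 120 N. Pads are 22 mm wide; open, the fingers measure 114 mm over their backs; the gripper's body (76 mm by 85 mm) begins 54 mm behind the grasp point. The pads swing forward as they close: fully open they stand 13 mm farther back than shut.
Start: joints at [1.165, 0.477, 0.022, 1.555, -0.011, 1.109, -0.083], TCP at [0.198, -0.645, 0.231] pointing down, gripper open.
Joint ranges: [-2.96, 2.96], [-0.34, 2.1], [-1.41, 1.46], [0.24, 2.44], [-1.37, 4.51], [0.17, 1.92], [-2.96, 2.96]. Speed limits (rad/s): [2.39, 2.39, 3.14, 3.14, 3.14, 3.14, 3.14].

INTERFACE

Orientations are given as a unit quaternion [w, x, y, z].
In Python, from station import bot gives the robot as it stands.
- The arm moves only by the tool drive_tool, never from a script. Its arguments are lists of equal length, an entry for each row: "slide": the shift along the world's x, y, z in mm, a list of three; "turn": the turn, a rotation vector about the world's x, y, z in rad, a list of three; "gripper": the opening, from 0 (shut) to 1 (fully open). A call has 1 to 10 rows; each row is the pose to reach, as a shift and turn from the pose measured when the call began; what a row does not reach only later rows make up. A row lasts 1/10 s, in which the tool goes at most 50 mm and 8.59 degrees, less where a joint would pass 70% of its speed; a pose out of reach is approached as far as the arm can. A call with a gripper value outside its range is refused whole. The fingers move at their own pace and stop on an object; "squeeze" is the grip in N (left out, the last holds). Time passes only in rows, so rows that repeat a pose let the fingers close. It gives the time, the measured TCP pose, the force and the opening at its end, in the units of the state.
- bot.get_obs(): the state, without advancing time (a new reading comes with each control period).
- bot.read_camera(name): name is "side" or "top"; returns a dict with "color" (480x640x3 uint8, red, green, blue), "fovy" (degrees; the focal length in pixels is half the picture's height over the tangent of half this angle, whatever the lens; pixels are square), "cx", "cy" (the principal point, pixels), "R" (3x3) and "t" (3): a world point X has camera coordinates R X + t. Camera axes: x right, y down, z forward; pixel columns grow to the right and rows downward; lengths in m; the calibration is good to about 2 mm. A picture is of the moment at which its call begins. There is no depth.
- bot.hand_in(): hands the job in, once; it reports no verdict.
The state is a dict: "t": time; "q": joint angles; "joint_vel": joint speeds; "joint_torque": joint torques, N m; "eef_pos": TCP position; "tool_rot": TCP orientation; "contact_force": force on the tool from outside, world axes, zero at the start; "torque": the same for the moment, N m; "gripper_width": opening from 0.0 (shut) to 1.0 (fully open).
Only numpy, scipy, OpenCV 4.12 (cv2) and the standard library are available. Lean on these libraries where they do the work, as an engineer would, in place of code of your own. Each camera call takes 0.05 s, during which the arm holds its last target.

TASK

Pick up the white nest plate by its upright tab, set it flat in the open mouth of the loading tray and slide it in, tab crosswise, so that its own leading edge lifts the steel gravity catch. Press it gently on against the sprung pad, by feel and never harder than about 20 N, until the catch drops behind the plate, then let go so that the plate stays home, trapped between the catch and the pad. Keep the hand off the catch and leave the other things on the bench where they are.

Things in the scene. Friction and masses are not known exactly. Their poses are not given: they have to be found in the camera images.
- plate: White plastic nest plate, loose, flat on the bench: slab 110 (its x) x 100 (y) x 14 mm with dark round recesses, 0.25 to 0.5 kg. A white upright tab stands at its centre: 16 mm thick along x, 44 wide along y, from 14 to 62 mm above the underside. Origin: centre of the underside. It is the same either way round; it goes in with its x along the tray's x.
- tray: Fixed loading tray; origin at its underside, z up. Grey floor 8 mm thick, 166 wide, x = -200 to 170 mm. The plate slides along +x, away from the robot. Black rails, 16 mm above the floor, leave a channel 105 mm wide about y = 0 from x = -75 to 150 (2.5 mm play each side), flaring 9 mm outwards from -75 to -103. From -200 to -103 the floor is open.
- set_down (a point): Point on the tray's floor, 8 mm above the bench, at tray x = -143 mm, y = 0: the open mouth, short of the catch, where the plate's underside centre goes when it is set down before sliding. Its axes are the tray's.
- home_mid (a point): Point on the tray's floor at tray x = 64 mm, y = 0. An aluminium frame carries stop, sprung pad and catch together and is clamped up to 12 mm either way along x: not measured, to be found by feel. The plate is home with its centre 0 to 12 mm before or beyond this point. The frame's side bar (30 mm over the bench) and hinge post (54 mm) stand at y = 72 to 81 mm; the stop at the far end is 38 mm high.
- catch (a joint): Angle of the steel gravity catch: arm 16 mm wide at tray y = 30 to 46 mm, hinged 44 mm above the bench at tray x = -66 (+-12), sloping down along +x to a round nose ending at x = 9 (+-12), 3 mm above the floor. 0 = down, at rest; grows as it lifts. The plate's front edge lifts it (1 to 3 N) to about 0.15 rad; it falls when the plate's rear edge is 2 to 3 mm past the nose's end.
- buffer (a joint): Travel (m) of the sprung rubber pad on the stop: 0 = out (face at tray x = 118 +-12 mm), grows to 0.013 as the plate pushes it along +x. It yields at 3.3 N and takes 2.2 N more per mm. The catch drops at about 3.5 mm (11 N, plus the friction of the plate on the floor); 20 N is reached at 7.5 mm. When let go, the pad pushes the plate back against the catch, to about 1 mm.
- blank: Bystander: flat white plate with recesses but no tab, 130 x 90 x 10 mm, loose, on the robot's left. Origin under its centre.
- wrench: Bystander: steel wrench 160 mm long lying on the bench. Origin under its centre.
- driver: Bystander: screwdriver 180 mm long lying on the bench. Origin under its centre.
- collar: Bystander: steel ring 48 mm across, 22 mm high. Origin under its centre.
- stub: Bystander: upright aluminium cylinder 32 mm across, 45 mm high. Origin under its centre.
- can: Bystander: grey can 66 mm across, 110 mm high. Origin under its centre.
- offcut: Bystander: aluminium block 50 x 35 x 20 mm. Origin under its centre.
There are look-alikes about, which are no part of the job. Of the things that look like the plate, take the one that is farthest to the robot's left at the start.

How it is judged:
By the outcome, as a careful person would: the job done as asked, in the order asked, and still so for the second after the job is handed in, with the robot touching nothing.
It also fails if it takes over 69 s, if anything falls off the work surface, if the arm or the gripper's body presses on something with over 40 N, if the wrist force passes 120 N, or if a joint passes its speed limit or range.

## Working session

There is one attempt and no reset: what is moved stays moved. The work goes in short steps, Python scripts to look and compute and a tool call to move; the robot and the scene stay as the last step left them, time stands still between calls to the robot, and variables do not carry over. Pictures are saved under pics/ and viewed, and the job is handed in when it is done.

Besides the shell and the picture viewer there is one more tool, called after ">>>" as name(argument=value, ...) on one line, values as JSON. drive_tool: Moves the arm, as the interface text tells. Its arguments: {"type":"object","properties":{"slide":{"type":"array"},"turn":{"type":"array"},"gripper":{"type":"array"},"squeeze":{"type":"number"}},"required":["slide","turn","gripper"]}

```bash
ls; mkdir -p pics
python3 - <<'E'
from station import bot
import cv2
o=bot.get_obs(); print(o, bot.hold_point_z)
for n in ("top","side"):
    c=bot.read_camera(n); cv2.imwrite(f"pics/{n}0.png",c["color"][:,:,::-1]); print(n,{k:c[k] for k in c if k!="color"})
E
```

```text
pics
{'t': 0.0, 'q': array([ 1.16487131,  0.47780366,  0.0223792 ,  1.55646364, -0.01150274,
        1.1092948 , -0.08310899]), 'joint_vel': array([-0.00079311,  0.00062117,  0.00038036, -0.00070872,  0.00105558,
        0.00077876,  0.00095174]), 'joint_torque': array([ 6.71536854e-04, -5.96447217e+01,  1.60786673e+00, -2.81190258e+01,
        1.24000042e-02,  9.44174419e-03,  3.43869083e-06]), 'eef_pos': array([ 0.19786043, -0.64472539,  0.23031895]), 'tool_rot': array([ 0.56808896,  0.42063374,  0.56919632, -0.41994969]), 'contact_force': array([ 1.01098527, -0.78261214, -0.9481697 ]), 'torque': array([-0.03876862, -0.01067426, -0.01765878]), 'gripper_width': 0.9982182032072981} 0.0187
top {'fovy': 56.95549709091234, 'cx': 327.447341754489, 'cy': 243.06685855797394, 'R': array([[ 1.38405289e-03, -9.99898757e-01, -1.41619167e-02],
       [-9.97196789e-01, -3.20570289e-04, -7.48228708e-02],
       [ 7.48107556e-02,  1.42257767e-02, -9.97096273e-01]]), 't': array([-0.02772012,  0.52571917,  0.92395866])}
side {'fovy': 48.647673163583526, 'cx': 322.44542312087134, 'cy': 238.24255455958874, 'R': array([[ 0.99112731, -0.13162249, -0.01849794],
       [-0.09501754, -0.60431551, -0.79105906],
       [ 0.09294257,  0.78579787, -0.61146005]]), 't': array([-0.50064   ,  0.07568656,  1.15230619])}
```

View pics/top0.png

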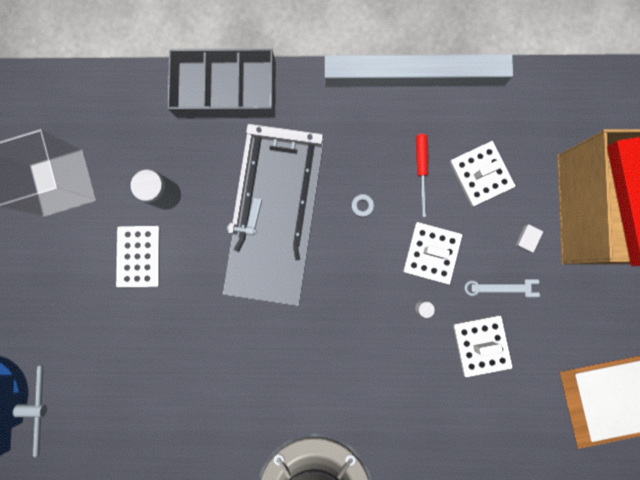

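View pics/side0.png

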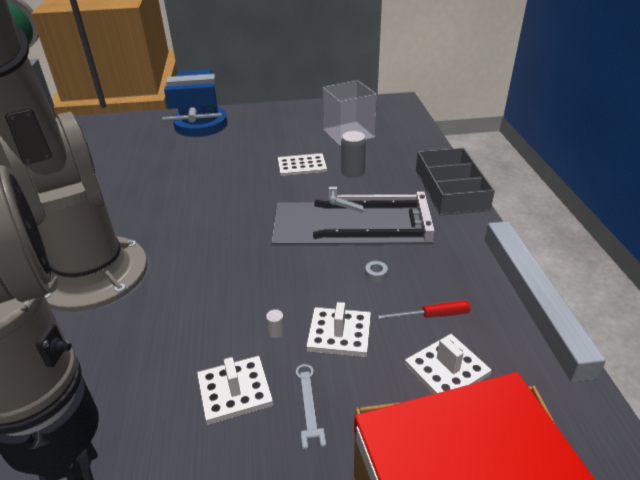

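The top view shows three tabbed plates at about (433,252), (483,173) and (483,346). The one at (433,252) is the farthest left, so it is my target. The tray runs from (262,300) to (285,130), with the catch near (245,215). Next I'll measure.

```bash
cat > h.py <<'E'
import numpy as np, cv2
def K(c):
    f=240/np.tan(np.radians(c["fovy"])/2); return np.array([[f,0,c["cx"]],[0,f,c["cy"]],[0,0,1]])
def ray(c,p):
    d=c["R"].T@np.linalg.inv(K(c))@np.array([p[0],p[1],1.]); return -c["R"].T@c["t"],d
def plane(c,p,z):
    C,d=ray(c,p); return C+d*(z-C[2])/d[2]
def tri(c1,p1,c2,p2):
    P=[K(c)@np.c_[c["R"],c["t"]] for c in (c1,c2)]
    X=cv2.triangulatePoints(P[0],P[1],np.array(p1,float).reshape(2,1),np.array(p2,float).reshape(2,1)); X=X[:3,0]/X[3,0]; return X
def proj(c,X):
    p=K(c)@(c["R"]@np.array(X,float)+c["t"]); return p[:2]/p[2]
E
python3 - <<'E'
import cv2
t=cv2.imread("pics/top0.png"); s=cv2.imread("pics/side0.png")
def crop(im,x,y,w,h,k,n): cv2.imwrite(n,cv2.resize(im[y:y+h,x:x+w],None,fx=k,fy=k,interpolation=cv2.INTER_CUBIC))
crop(t,395,215,80,75,8,"pics/tp.png")
crop(s,295,295,90,70,8,"pics/sp.png")
crop(t,210,115,130,195,3,"pics/tt.png")
crop(s,265,175,180,75,4,"pics/st.png")
E
```

```text
(no output)
```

View pics/tp.png

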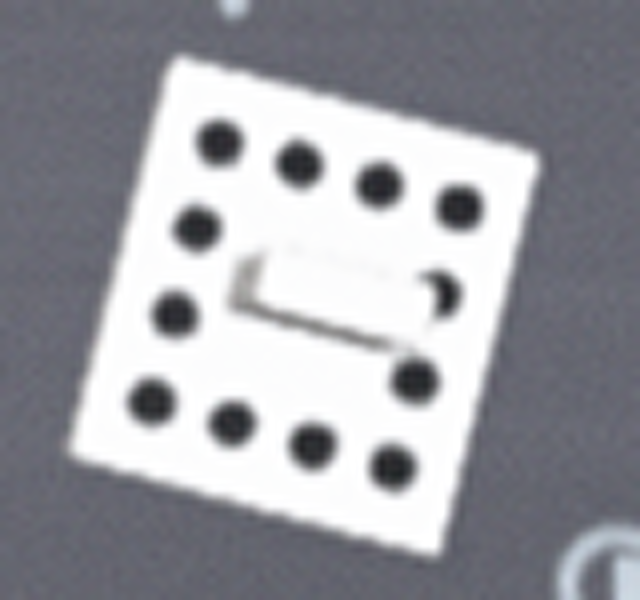

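View pics/sp.png

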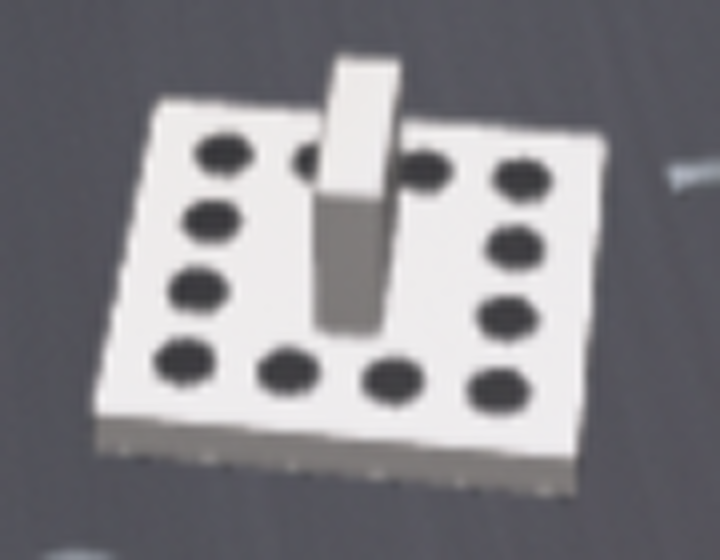

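View pics/tt.png

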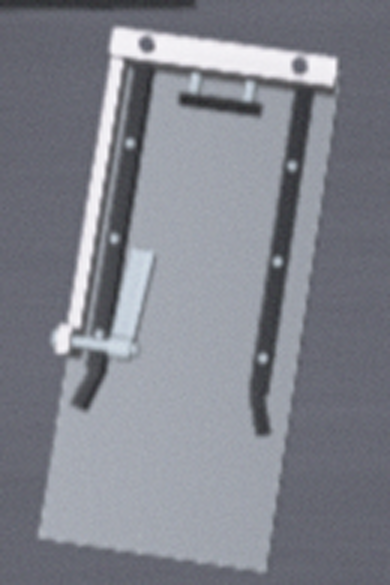

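View pics/st.png

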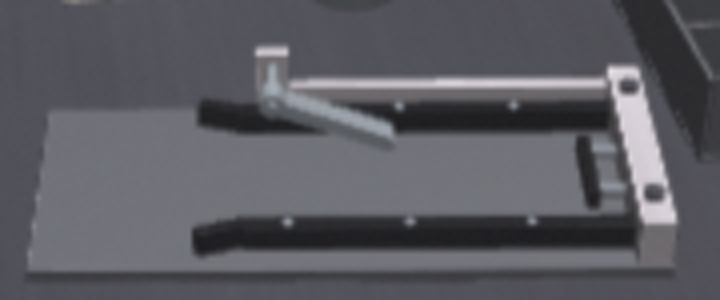

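The plate's holes and tab top show clearly in both views. The tab has its long side roughly along world y. Now I'll triangulate the holes, tab and tray.

```bash
cat > m.py <<'E'
from station import bot
from h import *
c1=bot.read_camera("top"); c2=bot.read_camera("side")
T=cv2.cvtColor(c1["color"],cv2.COLOR_RGB2GRAY); S=cv2.cvtColor(c2["color"],cv2.COLOR_RGB2GRAY)
def cen(G,x,y,r=3):
    x0,y0=int(round(x)),int(round(y)); w=G[y0-r:y0+r+1,x0-r:x0+r+1].astype(float); w=np.clip(w.max()*.9-w,0,None)
    yy,xx=np.mgrid[y0-r:y0+r+1,x0-r:x0+r+1]; return np.array([(w*xx).sum()/w.sum(),(w*yy).sum()/w.sum()])
# crop px -> image px: (u+.5)/8-.5+off
f=lambda u,ox,oy,k:((u[0]+.5)/k-.5+ox,(u[1]+.5)/k-.5+oy)
tc=[f(u,395,215,8) for u in [(220,142),(460,208),(152,402),(393,468)]]
sc=[f(u,295,295,8) for u in [(522,180),(498,390),(224,154),(184,362)]]
# order: +x+y, +x-y, -x+y, -x-y
P=[];Q=[]
for a,b in zip(tc,sc):
    a=cen(T,*a);b=cen(S,*b); X=tri(c1,a,c2,b); P.append(X); p=plane(c1,a,.014);q=plane(c2,b,.014);Q.append((p+q)/2); print(X.round(4),p.round(4),q.round(4), (proj(c1,X)-a).round(2))
P=np.array(P);Q=np.array(Q)
for A in (P,Q):
    c=A.mean(0); d=(A[0]+A[1]-A[2]-A[3])[:2]; e=(A[0]+A[2]-A[1]-A[3])[:2]
    print("plate",c.round(4),"yaw",np.degrees(np.arctan2(d[1],d[0])),np.degrees(np.arctan2(-e[0],e[1])),np.linalg.norm(d)/2,np.linalg.norm(e)/2)
# tab top: corners (top view has faint), use side corners + top
st=[f(u,295,295,8) for u in [(402,62),(385,195),(337,57),(316,193)]] # +x+y? 
A=np.array([plane(c2,u,.062) for u in st]); print("tab side@62",A.round(4),A.mean(0).round(4))
tt=[f(u,395,215,8) for u in [(262,245),(440,288),(248,298),(425,345)]]
A=np.array([plane(c1,u,.062) for u in tt]); print("tab top@62",A.round(4),A.mean(0).round(4))
for a,b in zip(tt,st): print("tri tab",tri(c1,a,c2,b).round(4))
# tray
t3=lambda u:f(u,210,115,3); s4=lambda u:f(u,265,175,4)
print("floor rear corners top", plane(c1,t3((38,538)),.008).round(4),plane(c1,t3((266,571)),.008).round(4))
print("floor rear corners side", plane(c2,s4((50,110)),.008).round(4),plane(c2,s4((28,271)),.008).round(4))
for n,a,b in [("R1",(292,166),(531,219)),("R2",(277,262),(410,222)),("R3",(263,358),(288,222)),("L1",(130,143),(513,105)),("L2",(114,238),(399,105))]:
    a=cen(255-T,*t3(a),2);b=cen(255-S,*s4(b),2); print(n,tri(c1,a,c2,b).round(4),plane(c1,a,.024).round(4),plane(c2,b,.024).round(4))
E
python3 m.py
```

```text
[ 0.5478 -0.2294  0.015 ] [ 0.5491 -0.2297  0.014 ] [ 0.5472 -0.2285  0.014 ] [-0.05  0.54]
[ 0.5304 -0.293   0.0149] [ 0.5317 -0.2934  0.014 ] [ 0.5297 -0.2922  0.014 ] [-0.05  0.59]
[ 0.4786 -0.2105  0.0152] [ 0.4798 -0.2108  0.014 ] [ 0.478  -0.2093  0.014 ] [-0.04  0.53]
[ 0.4613 -0.2739  0.0151] [ 0.4625 -0.2743  0.014 ] [ 0.4606 -0.2729  0.014 ] [-0.04  0.55]
plate [ 0.5045 -0.2517  0.015 ] yaw -15.344946566050735 -15.313812746674373 0.07171541134536147 0.06585833149940672
plate [ 0.5048 -0.2514  0.014 ] yaw -15.415062049741431 -15.304758764001688 0.07182244398067758 0.06595880751621978
tab side@62 [[ 0.517  -0.2328  0.062 ]
 [ 0.5064 -0.2736  0.062 ]
 [ 0.5024 -0.2289  0.062 ]
 [ 0.4912 -0.2707  0.062 ]] [ 0.5043 -0.2515  0.062 ]
tab top@62 [[ 0.5183 -0.2305  0.062 ]
 [ 0.5074 -0.2753  0.062 ]
 [ 0.5048 -0.2268  0.062 ]
 [ 0.493  -0.2712  0.062 ]] [ 0.5059 -0.2509  0.062 ]
tri tab [ 0.5178 -0.2309  0.0601]
tri tab [ 0.5066 -0.2748  0.0634]
tri tab [ 0.5036 -0.227   0.0601]
tri tab [ 0.4919 -0.271   0.0624]
floor rear corners top [0.4169 0.1985 0.008 ] [0.3938 0.035  0.008 ]
floor rear corners side [0.4162 0.2006 0.008 ] [0.3931 0.0373 0.008 ]
R1 [0.6807 0.017  0.0301] [0.6834 0.0173 0.024 ] [0.6823 0.0248 0.024 ]
R2 [0.6126 0.0272 0.0281] [0.6142 0.0274 0.024 ] [0.6133 0.0325 0.024 ]
R3 [0.5439 0.0371 0.0283] [0.5451 0.0374 0.024 ] [0.5443 0.0428 0.024 ]
L1 [0.6985 0.1334 0.0287] [0.7003 0.1343 0.024 ] [0.7001 0.1402 0.024 ]
L2 [0.6289 0.1435 0.0293] [0.6311 0.1444 0.024 ] [0.6298 0.1511 0.024 ]
```

```bash
cat > m2.py <<'E'
from station import bot
from h import *
from scipy.spatial.transform import Rotation as Ro
c1=bot.read_camera("top"); c2=bot.read_camera("side")
im=c1["color"]; hsv=cv2.cvtColor(im,cv2.COLOR_RGB2HSV); G=cv2.cvtColor(im,cv2.COLOR_RGB2GRAY).astype(np.float32)
# subpixel edge localisation along a guessed line, top & side
def edge(c,a,b,n=40,w=5,z=.008,rng=(0,1)):
    G=cv2.GaussianBlur(cv2.cvtColor(c["color"],cv2.COLOR_RGB2GRAY),(0,0),.7).astype(np.float32)
    a,b=np.array(a,float),np.array(b,float); d=(b-a)/np.linalg.norm(b-a); nn=np.array([-d[1],d[0]])
    s=np.arange(-w,w+.01,.25); pts=[]
    for k in np.linspace(*rng,n):
        q=a+k*(b-a)+s[:,None]*nn
        v=cv2.remap(G,q[:,0].astype(np.float32).reshape(1,-1),q[:,1].astype(np.float32).reshape(1,-1),cv2.INTER_LINEAR)[0]
        g=np.abs(np.gradient(v)); 
        if g.max()<1: continue
        m=g*(g>.5*g.max()); pts.append(a+k*(b-a)+nn*(s*m).sum()/m.sum())
    W=np.array([plane(c,p,z)[:2] for p in pts],np.float32)
    L=cv2.fitLine(W,cv2.DIST_HUBER,0,.0005,.001).ravel(); return L
f=lambda u,ox,oy,k:((u[0]+.5)/k-.5+ox,(u[1]+.5)/k-.5+oy)
t3=lambda u:f(u,210,115,3); s4=lambda u:f(u,265,175,4)
def rep(n,L): print(n,L.round(4),np.degrees(np.arctan2(L[1],L[0])).round(2))
r=edge(c1,t3((38,538)),t3((266,571)),rng=(.05,.95)); rep("rear top",r)
e=edge(c1,t3((266,571)),t3((338,95)),rng=(.03,.9)); rep("right top",e)
l=edge(c1,t3((38,538)),t3((66,370)),rng=(.05,.9)); rep("left top",l)
r2=edge(c2,s4((50,110)),s4((28,271)),rng=(.05,.95)); rep("rear side",r2)
l2=edge(c2,s4((50,110)),s4((195,110)),rng=(.05,.9)); rep("left side",l2)
e2=edge(c2,s4((28,271)),s4((640,271)),rng=(.03,.9)); rep("right side(top edge?)",e2)
def X(A,B):
    M=np.array([A[:2],-B[:2]]).T; k=np.linalg.solve(M,B[2:]-A[2:]); return A[2:]+k[0]*A[:2]
print("corners top",X(r,l).round(4),X(r,e).round(4)," side",X(r2,l2).round(4),X(r2,e2).round(4))
for n,a,b in [("pad",(222,105),None),("noseT",(146,252),None)]: print(n,plane(c1,t3(a),.02 if n=="pad" else .014).round(4))
o=bot.get_obs(); q=o["tool_rot"]; R=Ro.from_quat([q[1],q[2],q[3],q[0]]); print(R.as_matrix().round(4))
E
python3 m2.py
```

```text
rear top [0.1442 0.9896 0.4043 0.1106] 81.71
right top [ 0.9896 -0.144   0.5576  0.0117] -8.28
left top [ 0.989  -0.1482  0.4767  0.1903] -8.52
rear side [0.1509 0.9886 0.4049 0.1284] 81.32
left side [ 0.9901 -0.14    0.4623  0.194 ] -8.05
right side(top edge?) [ 0.9925 -0.1223  0.5567  0.0172] -7.02
corners top [0.4172 0.1992] [0.3934 0.0356]  side [0.4159 0.2006] [0.3911 0.0376]
pad [0.7288 0.068  0.02  ]
noseT [0.6225 0.1227 0.014 ]
[[-2.000e-04  9.560e-01  2.934e-01]
 [ 5.000e-04  2.934e-01 -9.560e-01]
 [-1.000e+00 -0.000e+00 -6.000e-04]]
```

>>> drive_tool(slide=[[34, 44, 0], [68, 87, 0], [102, 131, 0], [136, 175, 0], [170, 218, -10], [204, 262, -20], [239, 306, -30], [273, 350, -40], [307, 393, -50], [307, 393, -60]], turn=[[0, 0, 0.11], [0, 0, 0.22], [0, 0, 0.33], [0, 0, 0.44], [0, 0, 0.55], [0, 0, 0.66], [0, 0, 0.77], [0, 0, 0.88], [0, 0, 0.99], [0, 0, 1.005]], gripper=[0.7, 0.7, 0.7, 0.7, 0.7, 0.7, 0.7, 0.7, 0.7, 0.7])

```text
t: 1.3
eef_pos: [0.5037, -0.2549, 0.1738]
tool_rot: [0.702, 0.093, 0.7, -0.094]
contact_force: [0.9, -1.2, -0.5]
gripper_width: 0.696
```

```bash
cat > st.py <<'E'
from station import bot
from h import *
from scipy.spatial.transform import Rotation as Ro
o=bot.get_obs(); q=o["tool_rot"]; R=Ro.from_quat([q[1],q[2],q[3],q[0]]).as_matrix()
p=o["eef_pos"]; u=np.array([.9895,-.1444]);n=np.array([.1444,.9895])
print("t",round(o["t"],2),"p",(p*1000).round(1),"jaw yaw",np.degrees(np.arctan2(R[1,2],R[0,2])).round(2),"toolx",R[:,0].round(3),"tray xy",((u@p[:2]-.5834)*1000).round(1),((n@p[:2]-.1745)*1000).round(1))
F=o["contact_force"]; print("F",F.round(2),"along",(u@F[:2]).round(2),"side",(n@F[:2]).round(2),"tq",o["torque"].round(2),"grip",round(o["gripper_width"],3),"q",o["q"].round(2))
E
python3 st.py
```

```text
t 1.3 p [ 503.7 -254.9  173.8] jaw yaw -15.17 toolx [ 0.002 -0.001 -1.   ] tray xy -48.2 -354.0
F [ 0.85 -1.17 -0.51] along 1.01 side -1.04 tq [-0.04 -0.04  0.02] grip 0.696 q [ 0.64  0.38 -0.35  1.86  0.16  0.92 -0.05]
```

>>> drive_tool(slide=[[1, 3.4, -15], [1, 3.4, -35], [1, 3.4, -55], [1, 3.4, -75], [1, 3.4, -95], [1, 3.4, -95], [1, 3.4, -95]], turn=[[0, 0, -0.003], [0, 0, -0.003], [0, 0, -0.003], [0, 0, -0.003], [0, 0, -0.003], [0, 0, -0.003], [0, 0, -0.003]], gripper=[0.7, 0.7, 0.7, 0.7, 0.7, 0.7, 0.7])

```text
t: 2.0
eef_pos: [0.5047, -0.2515, 0.079]
tool_rot: [0.701, 0.094, 0.7, -0.095]
contact_force: [0.3, -0.6, -0.4]
gripper_width: 0.698
```

```bash
python3 st.py
cat > pic.py <<'E'
import sys
from station import bot
from h import *
n,cam,x,y,w,h,k=sys.argv[1],sys.argv[2],*map(int,sys.argv[3:])
c=bot.read_camera(cam); cv2.imwrite(f"pics/{n}.png",cv2.resize(c["color"][y:y+h,x:x+w,::-1],None,fx=k,fy=k,interpolation=cv2.INTER_CUBIC))
E
python3 pic.py a1 side 240 200 200 150 4; python3 pic.py a2 top 360 180 200 150 4
```

```text
t 2.0 p [ 504.7 -251.5   79. ] jaw yaw -15.34 toolx [ 0.002 -0.001 -1.   ] tray xy -47.7 -350.4
F [ 0.32 -0.55 -0.38] along 0.4 side -0.5 tq [-0.02  0.06 -0.  ] grip 0.698 q [ 0.6   0.51 -0.32  1.93  0.23  0.74 -0.12]
```

View pics/a1.png

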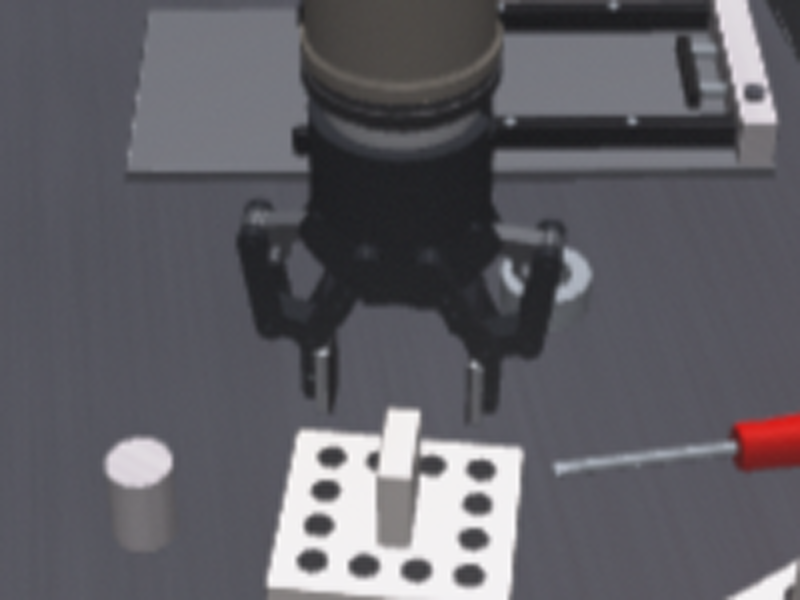

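View pics/a2.png

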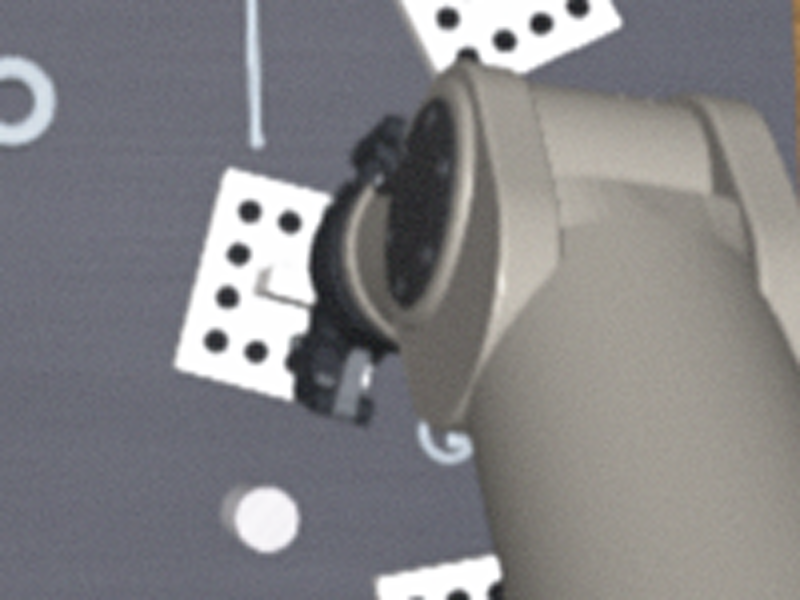

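The open jaws stand either side of the tab: tab top at (403,415) and fingertips at (325,405) and (475,415) in the side crop. I'll descend and grip.

>>> drive_tool(slide=[[0, 0, -15], [0, 0, -30], [0, 0, -45], [0, 0, -54], [0, 0, -54], [0, 0, -54], [0, 0, -54], [0, 0, -54], [0, 0, -54], [0, 0, -54]], turn=[[0, 0, 0], [0, 0, 0], [0, 0, 0], [0, 0, 0], [0, 0, 0], [0, 0, 0], [0, 0, 0], [0, 0, 0], [0, 0, 0], [0, 0, 0]], gripper=[0.7, 0.7, 0.7, 0.7, 0.7, 0, 0, 0, 0, 0], squeeze=60)

```text
t: 3.1
eef_pos: [0.5056, -0.2519, 0.0266]
tool_rot: [0.702, 0.094, 0.699, -0.095]
contact_force: [-1.8, 0.2, 6.2]
gripper_width: 0.182
```

```bash
python3 st.py
```

```text
t 3.1 p [ 505.6 -251.9   26.6] jaw yaw -15.36 toolx [ 0.004 -0.002 -1.   ] tray xy -46.8 -350.8
F [-1.76  0.2   6.21] along -1.77 side -0.05 tq [0.17 0.71 0.03] grip 0.182 q [ 0.58  0.59 -0.29  1.95  0.27  0.63 -0.16]
```

>>> drive_tool(slide=[[0, 0, 0], [0, 0, 0], [0, 0, 0], [0, 0, 0]], turn=[[0, 0, 0], [0, 0, 0], [0, 0, 0], [0, 0, 0]], gripper=[0, 0, 0, 0])

```text
t: 3.5
eef_pos: [0.5056, -0.2519, 0.0267]
tool_rot: [0.702, 0.094, 0.699, -0.095]
contact_force: [-1.1, 1.2, 2.0]
gripper_width: 0.181
```

```bash
python3 st.py
```

```text
t 3.5 p [ 505.6 -251.9   26.7] jaw yaw -15.36 toolx [ 0.004 -0.002 -1.   ] tray xy -46.8 -350.8
F [-1.07  1.24  2.  ] along -1.24 side 1.07 tq [0.18 0.43 0.03] grip 0.181 q [ 0.58  0.59 -0.29  1.95  0.27  0.63 -0.16]
```

>>> drive_tool(slide=[[0, 0, 5], [0, 0, 15], [0, 0, 30], [0, 0, 45], [0, 0, 60], [0, 0, 75], [0, 0, 90], [0, 0, 100], [0, 0, 100]], turn=[[0, 0, 0], [0, 0, 0], [0, 0, 0], [0, 0, 0], [0, 0, 0], [0, 0, 0], [0, 0, 0], [0, 0, 0], [0, 0, 0]], gripper=[0, 0, 0, 0, 0, 0, 0, 0, 0])

```text
t: 4.4
eef_pos: [0.5066, -0.2524, 0.1286]
tool_rot: [0.703, 0.094, 0.698, -0.095]
contact_force: [1.5, -0.2, -3.0]
gripper_width: 0.176
```

```bash
python3 st.py;python3 pic.py b1 side 240 150 200 150 4
```

```text
t 4.4 p [ 506.6 -252.4  128.6] jaw yaw -15.36 toolx [ 0.007 -0.003 -1.   ] tray xy -45.7 -351.0
F [ 1.47 -0.23 -2.98] along 1.49 side -0.01 tq [-0.05 -0.06 -0.02] grip 0.176 q [ 0.62  0.44 -0.34  1.9   0.2   0.83 -0.09]
```

View pics/b1.png

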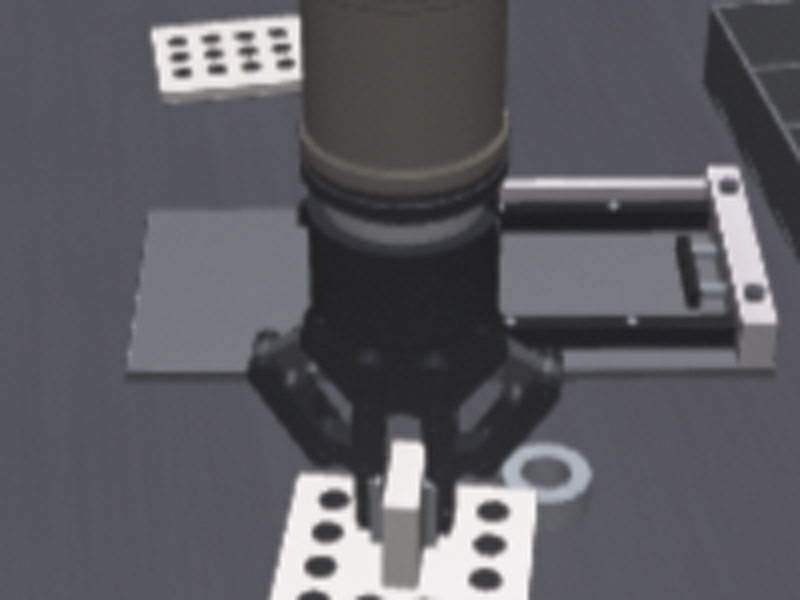

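The plate is lifted, with the tab between the pads at (405,500) in the crop. Moving above the set_down point.

>>> drive_tool(slide=[[-3, 20, 0], [-8, 60, 0], [-13, 100, 0], [-18, 145, 0], [-23, 190, 0], [-28, 235, 0], [-34, 280, 0], [-40, 320, 0], [-45.6, 350, 0], [-45.6, 361.5, 0]], turn=[[0, 0, 0.01], [0, 0, 0.02], [0, 0, 0.035], [0, 0, 0.05], [0, 0, 0.065], [0, 0, 0.08], [0, 0, 0.095], [0, 0, 0.11], [0.003, 0.005, 0.123], [0.003, 0.005, 0.123]], gripper=[0, 0, 0, 0, 0, 0, 0, 0, 0, 0])

```text
t: 5.45
eef_pos: [0.4584, 0.1135, 0.1269]
tool_rot: [0.705, 0.05, 0.706, -0.048]
contact_force: [0.3, -0.9, -3.3]
gripper_width: 0.179
```

```bash
python3 st.py
```

```text
t 5.45 p [458.4 113.5 126.9] jaw yaw -7.96 toolx [-0.001  0.002 -1.   ] tray xy -146.2 4.0
F [ 0.32 -0.88 -3.31] along 0.44 side -0.83 tq [ 0.03 -0.01 -0.02] grip 0.179 q [ 0.07  0.33 -0.51  2.1   0.23  0.77 -0.73]
```

>>> drive_tool(slide=[[2.6, -4.4, 0], [2.6, -4.4, -15], [2.6, -4.4, -30], [2.6, -4.4, -45], [2.6, -4.4, -60], [2.6, -4.4, -60], [2.6, -4.4, -60]], turn=[[0, 0, -0.006], [0, 0, -0.006], [0, 0, -0.006], [0, 0, -0.006], [0, 0, -0.006], [0, 0, -0.006], [0, 0, -0.006]], gripper=[0, 0, 0, 0, 0, 0, 0])

```text
t: 6.15
eef_pos: [0.4609, 0.1078, 0.0667]
tool_rot: [0.704, 0.052, 0.706, -0.051]
contact_force: [0.8, -0.4, -2.6]
gripper_width: 0.177
```

```bash
python3 st.py; python3 pic.py c1 side 260 140 200 130 4;  python3 pic.py c2 top 195 110 200 200 3
```

```text
t 6.15 p [460.9 107.8  66.7] jaw yaw -8.4 toolx [-0.002  0.001 -1.   ] tray xy -142.9 -1.3
F [ 0.78 -0.43 -2.62] along 0.84 side -0.31 tq [-0.   -0.04  0.05] grip 0.177 q [ 0.03  0.43 -0.46  2.13  0.32  0.64 -0.8 ]
```

View pics/c1.png

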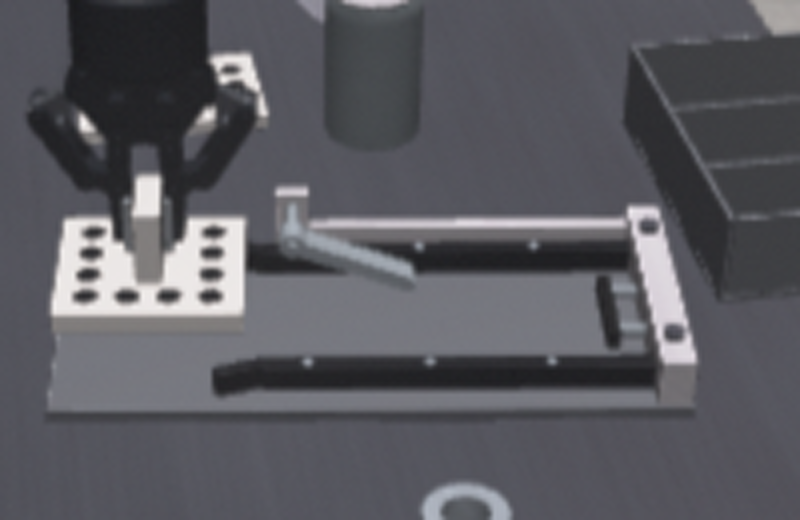

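View pics/c2.png

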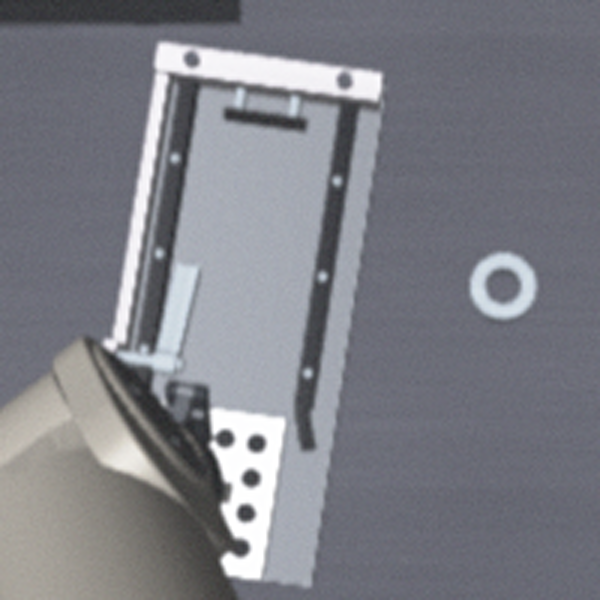

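The plate is above the mouth with its front edge short of the hinge: front edge at (243,218)–(243,320), catch hinge at (292,235). A check of its pose in the hand first:

```bash
cat > hp.py <<'E'
import sys
from station import bot
from h import *
z=float(sys.argv[1]); pts=eval(sys.argv[2]); c=bot.read_camera("side"); S=cv2.cvtColor(c["color"],cv2.COLOR_RGB2GRAY)
def cen(G,x,y,r=3):
    x0,y0=int(round(x)),int(round(y)); w=G[y0-r:y0+r+1,x0-r:x0+r+1].astype(float); w=np.clip(w.max()*.85-w,0,None)
    yy,xx=np.mgrid[y0-r:y0+r+1,x0-r:x0+r+1]; return np.array([(w*xx).sum()/w.sum(),(w*yy).sum()/w.sum()])
u=np.array([.9895,-.1444]);n=np.array([.1444,.9895])
for p in pts:
    X=plane(c,cen(S,*p,r=2),z)+[.0008,-.0007,0]  # side-view bias vs mean of both views
    print(((u@X[:2]-.5834)*1000).round(1),((n@X[:2]-.1745)*1000).round(1))
E
python3 hp.py .054 "[(260+x/4,140+y/4) for x,y in [(213,231),(210,296),(168,296),(127,296),(85,296),(93,232)]]"
```

```text
-106.0 35.0
-106.3 -31.7
-129.6 -31.7
-153.3 -31.5
-178.0 -31.2
-178.0 35.6
```

>>> drive_tool(slide=[[0, 0, -12], [0, 0, -24], [0, 0, -29], [0, 0, -31], [0, 0, -32], [0, 0, -33], [0, 0, -33]], turn=[[0, 0, 0], [0, 0, 0], [0, 0, 0], [0, 0, 0], [0, 0, 0], [0, 0, 0], [0, 0, 0]], gripper=[0, 0, 0, 0, 0, 0, 0])

```text
t: 7.0
eef_pos: [0.4618, 0.1089, 0.0348]
tool_rot: [0.705, 0.052, 0.705, -0.051]
contact_force: [-0.3, -0.4, -3.4]
gripper_width: 0.18
```

```bash
python3 st.py; python3 pic.py d1 side 260 160 200 100 4;  python3 pic.py d2 top 195 110 200 200 3
```

```text
t 7.0 p [461.8 108.9  34.8] jaw yaw -8.35 toolx [ 0.     0.002 -1.   ] tray xy -142.2 -0.1
F [-0.34 -0.43 -3.43] along -0.27 side -0.47 tq [ 0.04 -0.01 -0.01] grip 0.18 q [-0.01  0.49 -0.43  2.15  0.37  0.57 -0.85]
```

View pics/d1.png

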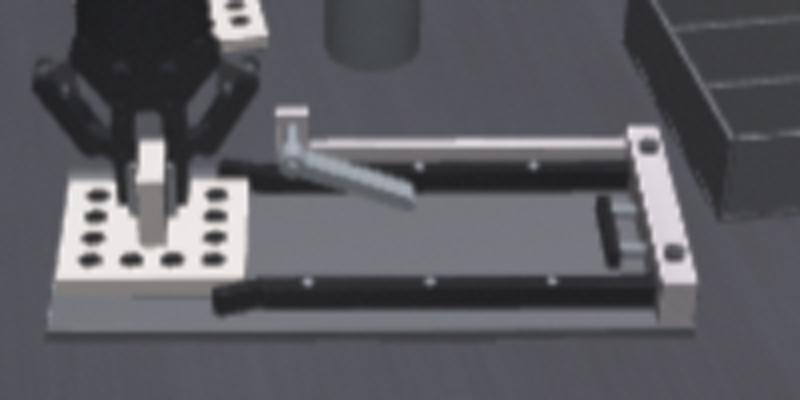

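View pics/d2.png

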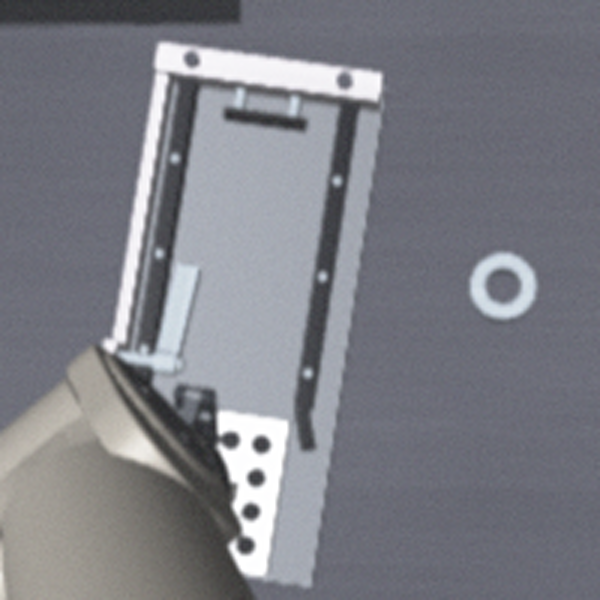

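```bash
cat > hp2.py <<'E'
import sys
from station import bot
from h import *
u=np.array([.9895,-.1444]);n=np.array([.1444,.9895])
def cen(G,x,y,r=2,inv=False):
    G=255-G if inv else G
    x0,y0=int(round(x)),int(round(y)); w=G[y0-r:y0+r+1,x0-r:x0+r+1].astype(float); w=np.clip(w.max()*.85-w,0,None)
    yy,xx=np.mgrid[y0-r:y0+r+1,x0-r:x0+r+1]; return np.array([(w*xx).sum()/w.sum(),(w*yy).sum()/w.sum()])
def go(ptT,ptS):
    c1=bot.read_camera("top");c2=bot.read_camera("side")
    T=cv2.cvtColor(c1["color"],cv2.COLOR_RGB2GRAY);S=cv2.cvtColor(c2["color"],cv2.COLOR_RGB2GRAY)
    for a,b in zip(ptT,ptS):
        X=tri(c1,cen(T,*a),c2,cen(S,*b)); print("hole tray",((u@X[:2]-.5834)*1000).round(1),((n@X[:2]-.1745)*1000).round(1),"z",(X[2]*1000).round(1))
E
python3 - <<'E'
from hp2 import *
# right column holes, front to back
go([(195+x/3,110+y/3) for x,y in [(261,444),(256,478),(251,511),(246,545)]],[(260+x/4,160+y/4) for x,y in [(213,260),(172,260),(131,260),(90,260)]])
E
```

```text
hole tray -105.6 -34.6 z 24.3
hole tray -129.2 -34.3 z 24.1
hole tray -152.8 -35.0 z 24.7
hole tray -177.6 -34.9 z 24.6
```

>>> drive_tool(slide=[[0.2, 1.2, 0], [0.2, 1.2, -1], [0.2, 1.2, -2], [0.2, 1.2, -2]], turn=[[0, 0, 0], [0, 0, 0], [0, 0, 0], [0, 0, 0]], gripper=[0, 0, 0, 0])

```text
t: 7.6
eef_pos: [0.4623, 0.1102, 0.0345]
tool_rot: [0.706, 0.052, 0.705, -0.051]
contact_force: [-7.3, -1.3, 21.7]
gripper_width: 0.18
```

```bash
python3 st.py
```

```text
t 7.6 p [462.3 110.2  34.5] jaw yaw -8.34 toolx [ 0.002  0.001 -1.   ] tray xy -141.9 1.3
F [-7.33 -1.28 21.72] along -7.07 side -2.32 tq [-0.51  1.47 -0.03] grip 0.18 q [-0.01  0.49 -0.43  2.15  0.37  0.57 -0.85]
```

>>> drive_tool(slide=[[0, 0, 0.2], [5.9, -0.9, 0.2], [13.9, -2.0, 0.2], [21.8, -3.2, 0.2], [29.7, -4.3, 0.2], [37.6, -5.5, 0.2], [45.5, -6.6, 0.2], [53.4, -7.8, 0.2], [59.4, -8.7, 0.2], [59.4, -8.7, 0.2]], turn=[[0, 0, 0], [0, 0, 0], [0, 0, 0], [0, 0, 0], [0, 0, 0], [0, 0, 0], [0, 0, 0], [0, 0, 0], [0, 0, 0], [0, 0, 0]], gripper=[0, 0, 0, 0, 0, 0, 0, 0, 0, 0])

```text
t: 8.6
eef_pos: [0.5234, 0.1012, 0.0348]
tool_rot: [0.706, 0.052, 0.704, -0.051]
contact_force: [0.7, -0.7, -2.0]
gripper_width: 0.175
```

```bash
python3 st.py; python3 pic.py e1 side 260 160 200 100 4;  python3 pic.py e2 top 195 110 200 200 3
```

```text
t 8.6 p [523.4 101.2  34.8] jaw yaw -8.39 toolx [ 0.003  0.002 -1.   ] tray xy -80.2 1.2
F [ 0.68 -0.69 -2.  ] along 0.77 side -0.58 tq [-0.12 -0.18  0.04] grip 0.175 q [ 0.02  0.56 -0.42  2.02  0.37  0.64 -0.78]
```

View pics/e1.png

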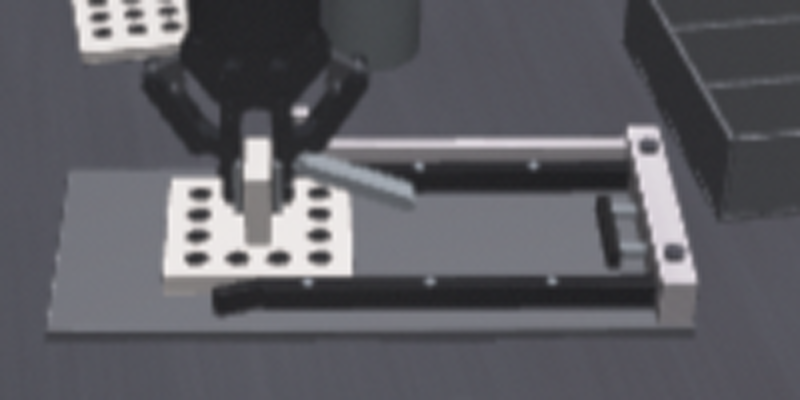

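View pics/e2.png

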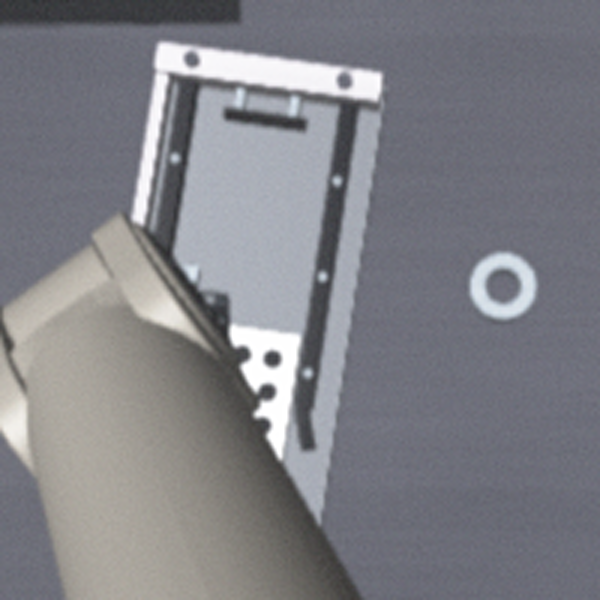

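>>> drive_tool(slide=[[5.9, -0.9, -0.1], [11.9, -1.7, -0.1], [17.8, -2.6, -0.1], [23.8, -3.5, -0.1], [29.7, -4.3, -0.1], [35.6, -5.2, -0.1], [41.6, -6.1, -0.1], [47.5, -6.9, -0.1], [53.4, -7.8, -0.1], [53.4, -7.8, -0.1]], turn=[[0, 0, 0], [0, 0, 0], [0, 0, 0], [0, 0, 0], [0, 0, 0], [0, 0, 0], [0, 0, 0], [0, 0, 0], [0, 0, 0], [0, 0, 0]], gripper=[0, 0, 0, 0, 0, 0, 0, 0, 0, 0])

```text
t: 9.7
eef_pos: [0.5754, 0.0941, 0.0346]
tool_rot: [0.706, 0.052, 0.705, -0.051]
contact_force: [-2.0, 1.6, 1.6]
gripper_width: 0.177
```

```bash
python3 st.py; python3 pic.py f1 side 260 160 200 100 4;  python3 pic.py f2 top 195 110 200 200 3
```

```text
t 9.7 p [575.4  94.1  34.6] jaw yaw -8.32 toolx [ 0.002  0.002 -1.   ] tray xy -27.7 1.7
F [-1.99  1.55  1.64] along -2.19 side 1.25 tq [0.03 0.43 0.04] grip 0.177 q [ 0.05  0.61 -0.41  1.9   0.36  0.7  -0.73]
```

View pics/f1.png

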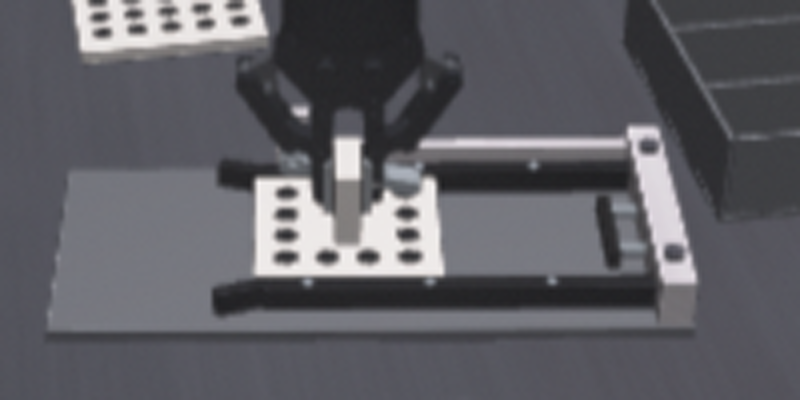

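View pics/f2.png

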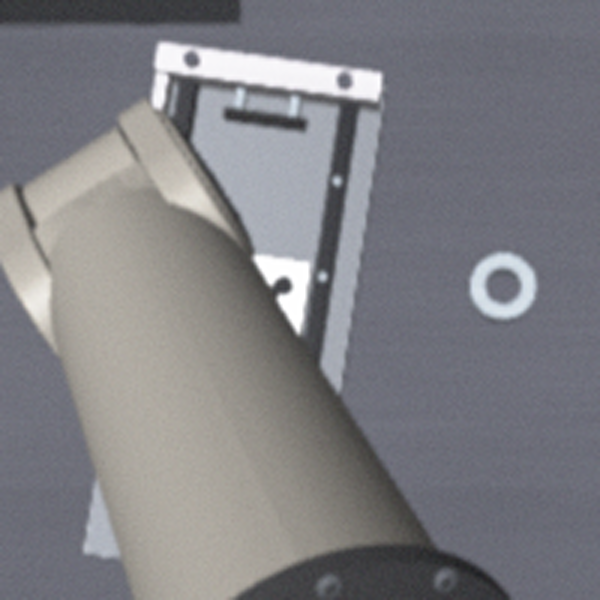

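The catch has been lifted by the plate edge and rides on the plate, nose at (405,178). Continuing on to just before the pad.

>>> drive_tool(slide=[[6.9, -1.2, 0], [14.8, -2.4, 0], [22.8, -3.5, 0], [30.7, -4.7, 0], [38.6, -5.9, 0], [46.5, -7.1, 0], [54.4, -8.3, 0], [62.3, -9.5, 0], [70.2, -10.6, 0], [74.2, -11.2, 0]], turn=[[0, 0, 0], [0, 0, 0], [0, 0, 0], [0, 0, 0], [0, 0, 0], [0, 0, 0], [0, 0, 0], [0, 0, 0], [0, 0, 0], [0, 0, 0]], gripper=[0, 0, 0, 0, 0, 0, 0, 0, 0, 0])

```text
t: 10.8
eef_pos: [0.649, 0.0831, 0.0347]
tool_rot: [0.705, 0.052, 0.705, -0.051]
contact_force: [-7.1, 1.8, 6.5]
gripper_width: 0.177
```

```bash
python3 st.py; python3 pic.py g1 side 260 160 200 100 4;  python3 pic.py g2 top 195 110 200 200 3
```

```text
t 10.8 p [649.   83.1  34.7] jaw yaw -8.31 toolx [ 0.001  0.002 -1.   ] tray xy 46.8 1.4
F [-7.08  1.8   6.51] along -7.27 side 0.76 tq [0.04 1.48 0.01] grip 0.177 q [ 0.06  0.7  -0.4   1.72  0.36  0.79 -0.66]
```

View pics/g1.png

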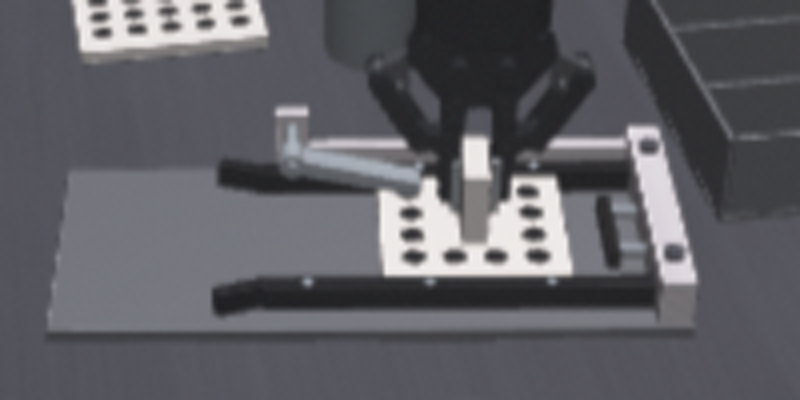

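View pics/g2.png

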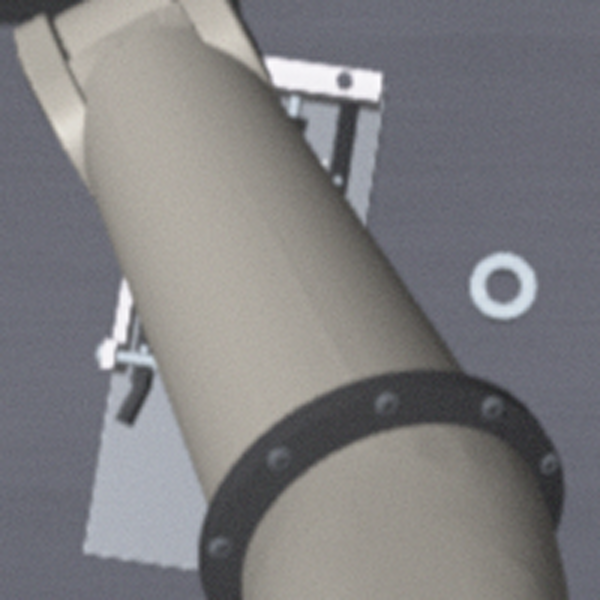

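>>> drive_tool(slide=[[2, -0.3, 0.4], [4, -0.6, 0.4], [6, -0.9, 0.4], [8, -1.2, 0.4], [9.9, -1.5, 0.4], [9.9, -1.5, 0.4], [9.9, -1.5, 0.4]], turn=[[0, 0, 0], [0, 0, 0], [0, 0, 0], [0, 0, 0], [0, 0, 0], [0, 0, 0], [0, 0, 0]], gripper=[0, 0, 0, 0, 0, 0, 0])

```text
t: 11.6
eef_pos: [0.66, 0.081, 0.0349]
tool_rot: [0.706, 0.052, 0.704, -0.051]
contact_force: [1.2, -0.8, -4.9]
gripper_width: 0.178
```

```bash
python3 st.py; python3 pic.py i1 side 340 160 120 80 6
```

```text
t 11.6 p [660.   81.   34.9] jaw yaw -8.34 toolx [ 0.003  0.002 -1.   ] tray xy 58.0 1.0
F [ 1.16 -0.79 -4.92] along 1.26 side -0.61 tq [-0.16 -0.15  0.  ] grip 0.178 q [ 0.07  0.71 -0.4   1.69  0.36  0.8  -0.65]
```

View pics/i1.png

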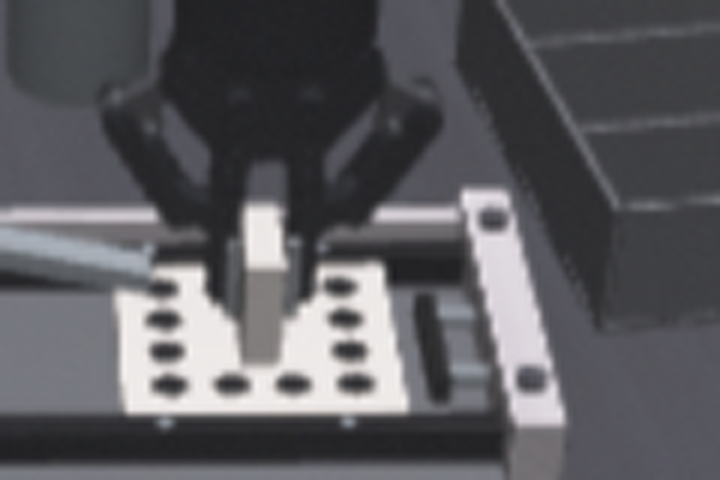

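>>> drive_tool(slide=[[2, -0.3, -0.1], [4, -0.6, -0.1], [5.9, -0.9, -0.1], [5.9, -0.9, -0.1], [5.9, -0.9, -0.1]], turn=[[0, 0, 0], [0, 0, 0], [0, 0, 0], [0, 0, 0], [0, 0, 0]], gripper=[0, 0, 0, 0, 0])

```text
t: 12.15
eef_pos: [0.6663, 0.0801, 0.0349]
tool_rot: [0.707, 0.052, 0.704, -0.051]
contact_force: [1.6, 0.2, -4.0]
gripper_width: 0.177
```

```bash
python3 st.py; python3 pic.py j1 side 340 160 120 80 6
```

```text
t 12.15 p [666.3  80.1  34.9] jaw yaw -8.35 toolx [ 0.004  0.002 -1.   ] tray xy 64.4 1.0
F [ 1.55  0.19 -4.04] along 1.51 side 0.41 tq [-0.07 -0.16 -0.  ] grip 0.177 q [ 0.07  0.72 -0.4   1.68  0.36  0.81 -0.64]
```

View pics/j1.png

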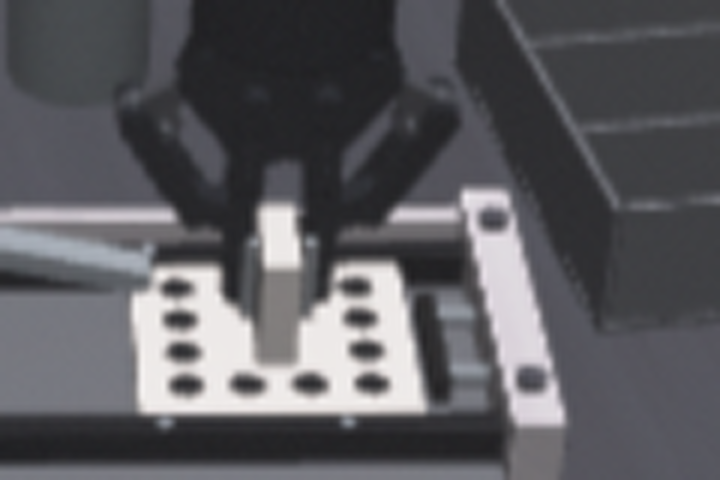

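>>> drive_tool(slide=[[1, -0.1, -0.2], [2, -0.3, -0.2], [3, -0.4, -0.2], [3, -0.4, -0.2], [3, -0.4, -0.2]], turn=[[0, 0.002, 0], [0, 0.002, 0], [0, 0.002, 0], [0, 0.002, 0], [0, 0.002, 0]], gripper=[0, 0, 0, 0, 0])

```text
t: 12.7
eef_pos: [0.6694, 0.0798, 0.0348]
tool_rot: [0.706, 0.052, 0.705, -0.051]
contact_force: [-1.4, 0.0, -3.6]
gripper_width: 0.178
```

```bash
python3 st.py
```

```text
t 12.7 p [669.4  79.8  34.8] jaw yaw -8.35 toolx [ 0.002  0.002 -1.   ] tray xy 67.4 1.1
F [-1.37  0.01 -3.61] along -1.36 side -0.19 tq [-0.01  0.06 -0.06] grip 0.178 q [ 0.07  0.73 -0.4   1.67  0.36  0.82 -0.64]
```

>>> drive_tool(slide=[[1, -0.1, 0], [2, -0.3, 0], [2, -0.3, 0], [2, -0.3, 0]], turn=[[0, 0, 0], [0, 0, 0], [0, 0, 0], [0, 0, 0]], gripper=[0, 0, 0, 0])

```text
t: 13.1
eef_pos: [0.671, 0.0796, 0.0348]
tool_rot: [0.706, 0.052, 0.705, -0.051]
contact_force: [-3.8, -0.1, -1.5]
gripper_width: 0.18
```

```bash
python3 st.py; python3 pic.py k1 side 340 160 120 80 6
```

```text
t 13.1 p [671.   79.6  34.8] jaw yaw -8.34 toolx [ 0.001  0.002 -1.   ] tray xy 69.0 1.1
F [-3.78 -0.11 -1.55] along -3.73 side -0.66 tq [-0.04  0.69 -0.02] grip 0.18 q [ 0.07  0.73 -0.4   1.66  0.36  0.82 -0.64]
```

View pics/k1.png

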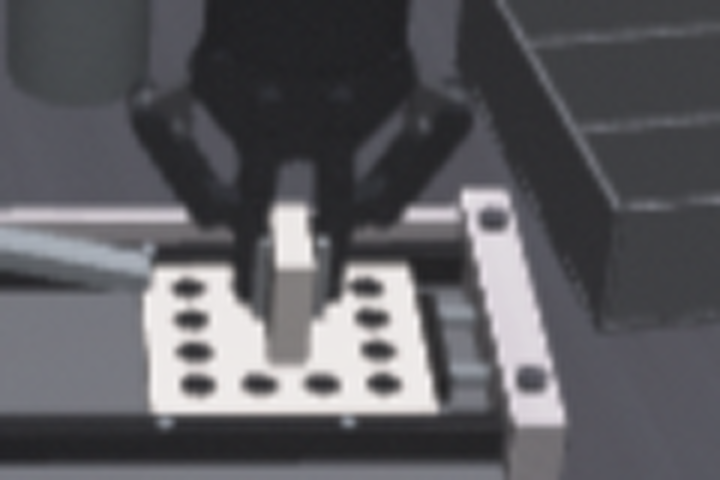

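>>> drive_tool(slide=[[0.8, -0.1, 0], [1.6, -0.2, 0], [1.6, -0.2, 0], [1.6, -0.2, 0]], turn=[[0, 0, 0], [0, 0, 0], [0, 0, 0], [0, 0, 0]], gripper=[0, 0, 0, 0])

```text
t: 13.55
eef_pos: [0.6717, 0.0796, 0.0348]
tool_rot: [0.705, 0.052, 0.705, -0.051]
contact_force: [-5.7, 0.5, 1.2]
gripper_width: 0.18
```

```bash
python3 st.py; python3 pic.py l1 side 340 160 120 80 6
```

```text
t 13.55 p [671.7  79.6  34.8] jaw yaw -8.33 toolx [-0.     0.002 -1.   ] tray xy 69.7 1.2
F [-5.68  0.55  1.25] along -5.7 side -0.28 tq [-0.02  1.19 -0.06] grip 0.18 q [ 0.07  0.73 -0.4   1.66  0.36  0.82 -0.63]
```

View pics/l1.png

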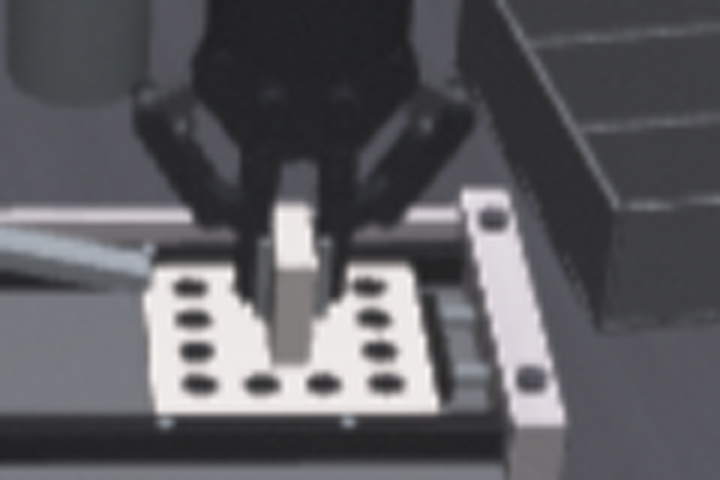

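>>> drive_tool(slide=[[1, -0.15, 0], [2, -0.3, 0], [2, -0.3, 0], [2, -0.3, 0]], turn=[[0, 0, 0], [0, 0, 0], [0, 0, 0], [0, 0, 0]], gripper=[0, 0, 0, 0])

```text
t: 14.0
eef_pos: [0.6722, 0.0795, 0.0349]
tool_rot: [0.704, 0.052, 0.706, -0.051]
contact_force: [-8.3, 0.2, 3.2]
gripper_width: 0.179
```

```bash
python3 st.py; python3 pic.py m1 side 340 160 120 80 6
```

```text
t 14.0 p [672.2  79.5  34.9] jaw yaw -8.31 toolx [-0.003  0.001 -1.   ] tray xy 70.3 1.2
F [-8.27  0.25  3.24] along -8.22 side -0.95 tq [-0.02  1.54 -0.04] grip 0.179 q [ 0.07  0.73 -0.4   1.66  0.36  0.83 -0.63]
```

View pics/m1.png

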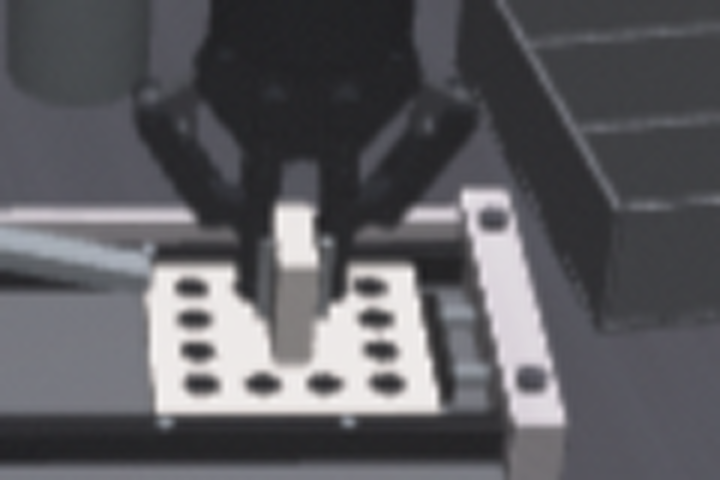

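>>> drive_tool(slide=[[1.5, -0.2, 0.1], [2.5, -0.4, 0.1], [3, -0.4, 0.1], [3, -0.4, 0.1], [3, -0.4, 0.1]], turn=[[0, -0.003, 0], [0, -0.003, 0], [0, -0.003, 0], [0, -0.003, 0], [0, -0.003, 0]], gripper=[0, 0, 0, 0, 0])

```text
t: 14.55
eef_pos: [0.6729, 0.0794, 0.035]
tool_rot: [0.704, 0.051, 0.707, -0.051]
contact_force: [-11.0, 0.4, 4.5]
gripper_width: 0.179
```

```bash
python3 st.py; python3 pic.py n1 side 340 160 120 80 6
```

```text
t 14.55 p [672.9  79.4  35. ] jaw yaw -8.3 toolx [-0.005  0.    -1.   ] tray xy 71.0 1.2
F [-10.98   0.36   4.46] along -10.91 side -1.23 tq [-0.01  2.04 -0.05] grip 0.179 q [ 0.07  0.73 -0.4   1.65  0.36  0.83 -0.63]
```

View pics/n1.png

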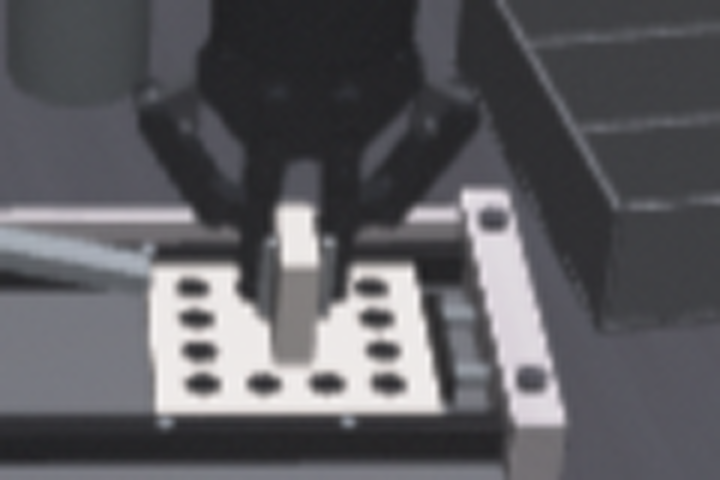

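>>> drive_tool(slide=[[2, -0.3, 0], [3, -0.4, 0], [3.4, -0.5, 0], [3.4, -0.5, 0], [3.4, -0.5, 0]], turn=[[0, -0.005, 0], [0, -0.005, 0], [0, -0.005, 0], [0, -0.005, 0], [0, -0.005, 0]], gripper=[0, 0, 0, 0, 0])

```text
t: 15.1
eef_pos: [0.6734, 0.0793, 0.035]
tool_rot: [0.703, 0.051, 0.707, -0.051]
contact_force: [-11.5, -0.0, 6.9]
gripper_width: 0.176
```

```bash
python3 st.py; python3 pic.py o1 side 340 160 120 80 6
```

```text
t 15.1 p [673.4  79.3  35. ] jaw yaw -8.28 toolx [-0.005 -0.    -1.   ] tray xy 71.5 1.2
F [-11.52  -0.04   6.91] along -11.4 side -1.7 tq [ 0.05  2.36 -0.08] grip 0.176 q [ 0.07  0.73 -0.4   1.65  0.36  0.83 -0.63]
```

View pics/o1.png

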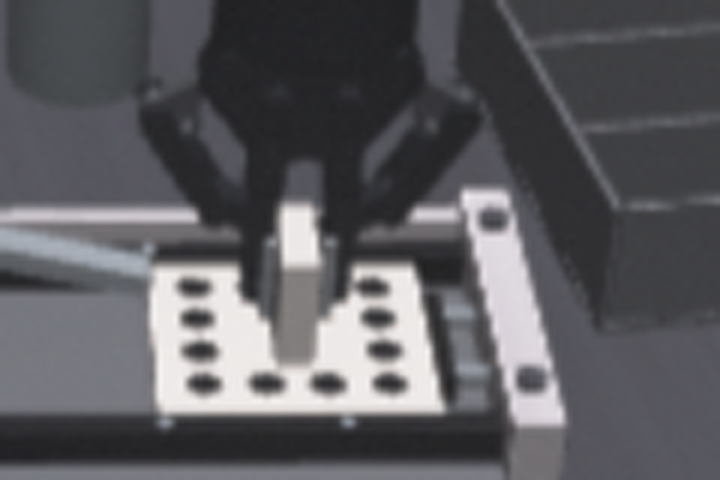

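>>> drive_tool(slide=[[2, -0.4, 0.5], [3, -0.6, 0.5], [3.6, -0.7, 0.5], [3.6, -0.7, 0.5], [3.6, -0.7, 0.5]], turn=[[0, -0.004, 0], [0, -0.004, 0], [0, -0.004, 0], [0, -0.004, 0], [0, -0.004, 0]], gripper=[0, 0, 0, 0, 0])

```text
t: 15.65
eef_pos: [0.674, 0.0791, 0.0351]
tool_rot: [0.703, 0.05, 0.708, -0.051]
contact_force: [-11.9, 0.7, 4.3]
gripper_width: 0.175
```

```bash
python3 st.py; python3 pic.py p1 side 340 160 120 80 6
```

```text
t 15.65 p [674.   79.1  35.1] jaw yaw -8.25 toolx [-0.007 -0.001 -1.   ] tray xy 72.1 1.1
F [-11.92   0.73   4.3 ] along -11.9 side -1.0 tq [ 0.17  2.33 -0.12] grip 0.175 q [ 0.07  0.74 -0.4   1.65  0.36  0.84 -0.63]
```

View pics/p1.png

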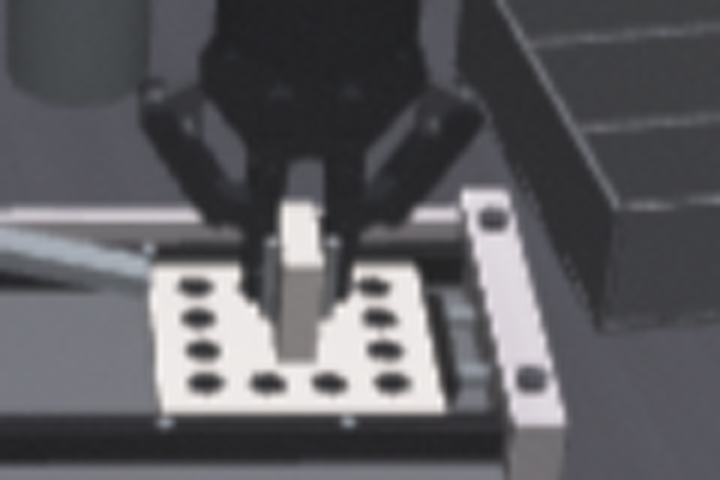

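>>> drive_tool(slide=[[2.5, -0.5, 0.4], [3.5, -0.7, 0.4], [4, -0.8, 0.4], [4, -0.8, 0.4], [4, -0.8, 0.4]], turn=[[0, -0.01, 0], [0, -0.01, 0], [0, -0.01, 0], [0, -0.01, 0], [0, -0.01, 0]], gripper=[0, 0, 0, 0, 0])

```text
t: 16.2
eef_pos: [0.6744, 0.0791, 0.035]
tool_rot: [0.704, 0.05, 0.707, -0.051]
contact_force: [-13.1, 0.3, 4.4]
gripper_width: 0.178
```

```bash
python3 st.py; python3 pic.py q1 side 340 160 120 80 6
```

```text
t 16.2 p [674.4  79.1  35. ] jaw yaw -8.21 toolx [-0.004 -0.001 -1.   ] tray xy 72.5 1.1
F [-13.13   0.33   4.39] along -13.04 side -1.57 tq [ 0.26  2.59 -0.1 ] grip 0.178 q [ 0.07  0.73 -0.4   1.65  0.36  0.83 -0.63]
```

View pics/q1.png

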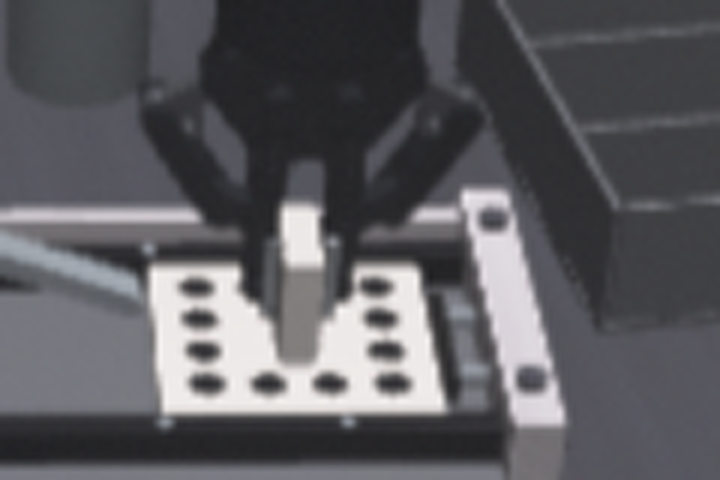

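The catch has dropped behind the plate (nose now low at (140,295)) at about 14.5 N of push. I'll ease off, then let go.

>>> drive_tool(slide=[[1.5, -0.2, 0], [0, 0, 0], [-1, 0.1, 0], [-1, 0.1, 0], [-1, 0.1, 0]], turn=[[0, -0.005, 0], [0, 0, 0], [0, 0, 0], [0, 0, 0], [0, 0, 0]], gripper=[0, 0, 0, 0, 0])

```text
t: 16.75
eef_pos: [0.6724, 0.0793, 0.035]
tool_rot: [0.703, 0.05, 0.707, -0.051]
contact_force: [-5.6, -0.2, 1.7]
gripper_width: 0.181
```

```bash
python3 st.py
```

```text
t 16.75 p [672.4  79.3  35. ] jaw yaw -8.22 toolx [-0.006 -0.001 -1.   ] tray xy 70.5 1.1
F [-5.58 -0.23  1.72] along -5.49 side -1.03 tq [ 0.12  1.28 -0.13] grip 0.181 q [ 0.07  0.73 -0.4   1.65  0.36  0.83 -0.63]
```

>>> drive_tool(slide=[[-0.4, 0, 0], [-0.4, 0, 0], [-0.4, 0, 0], [-0.4, 0, 0], [-0.4, 0, 0], [-0.4, 0, 0]], turn=[[0, -0.003, 0], [0, -0.003, 0], [0, -0.003, 0], [0, -0.003, 0], [0, -0.003, 0], [0, -0.003, 0]], gripper=[0, 0, 0.3, 0.45, 0.45, 0.45])

```text
t: 17.35
eef_pos: [0.6727, 0.0793, 0.0355]
tool_rot: [0.705, 0.05, 0.706, -0.051]
contact_force: [-0.6, 0.1, 0.5]
gripper_width: 0.45
```

```bash
python3 st.py; python3 pic.py r1 side 340 160 120 80 6
```

```text
t 17.35 p [672.7  79.3  35.5] jaw yaw -8.23 toolx [-0.002 -0.001 -1.   ] tray xy 70.8 1.1
F [-0.58  0.09  0.48] along -0.59 side 0.0 tq [-0.01 -0.01  0.02] grip 0.45 q [ 0.07  0.73 -0.4   1.66  0.36  0.83 -0.63]
```

View pics/r1.png

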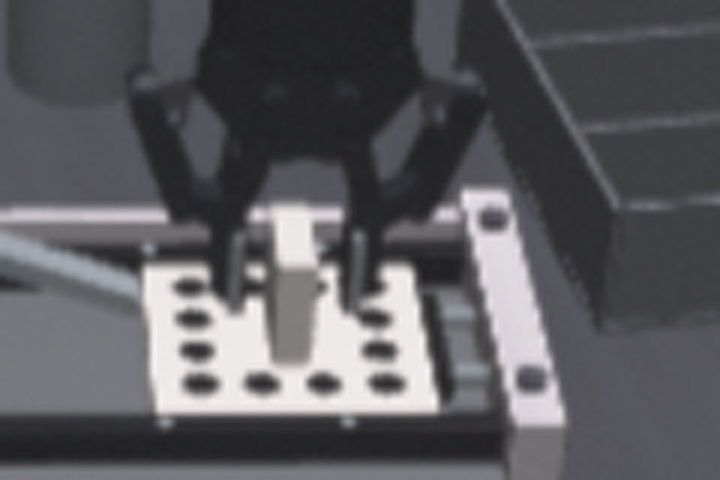

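Released: the fingers stand clear of the tab on both sides, the catch is down behind the plate's rear edge (at (145,290)), and the pad still touches the front. Now I'll rise straight up and back off for a clear look.

>>> drive_tool(slide=[[0, 0, 8], [0, 0, 22], [0, 0, 40], [0, 0, 65], [0, 0, 90], [0, 0, 120], [-15, -40, 150], [-30, -85, 170], [-50, -130, 180], [-60, -170, 180]], turn=[[0, 0, 0], [0, 0, 0], [0, 0, 0], [0, 0, 0], [0, 0, 0], [0, 0, 0], [0, 0, 0], [0, 0, 0], [0, 0, 0], [0, 0, 0]], gripper=[0.45, 0.45, 0.45, 0.45, 0.45, 0.45, 0.45, 0.45, 0.45, 0.45])

```text
t: 18.4
eef_pos: [0.6126, -0.0922, 0.2196]
tool_rot: [0.706, 0.05, 0.704, -0.051]
contact_force: [1.5, -0.7, -0.1]
gripper_width: 0.45
```

>>> drive_tool(slide=[[-10, -40, 0], [-20, -80, 0], [-30, -120, 0], [-40, -160, 0], [-50, -200, 0], [-50, -200, 0], [-50, -200, 0]], turn=[[0, 0, 0], [0, 0, 0], [0, 0, 0], [0, 0, 0], [0, 0, 0], [0, 0, 0], [0, 0, 0]], gripper=[0.45, 0.45, 0.45, 0.45, 0.45, 0.45, 0.45])

```text
t: 19.1
eef_pos: [0.5624, -0.2934, 0.2211]
tool_rot: [0.707, 0.051, 0.703, -0.052]
contact_force: [0.3, 0.9, -0.4]
gripper_width: 0.45
```

```bash
python3 st.py; python3 pic.py s0 side 0 0 640 480 1; python3 pic.py s1 side 260 160 200 100 4; python3 pic.py s2 top 195 110 200 200 3; python3 pic.py s3 top 0 0 640 480 1
```

```text
t 19.1 p [ 562.4 -293.4  221.1] jaw yaw -8.35 toolx [ 0.005 -0.003 -1.   ] tray xy 15.5 -383.6
F [ 0.33  0.9  -0.39] along 0.19 side 0.94 tq [ 0.08 -0.03  0.02] grip 0.45 q [ 0.67  0.45 -0.39  1.65  0.19  1.08  0.08]
```

View pics/s1.png

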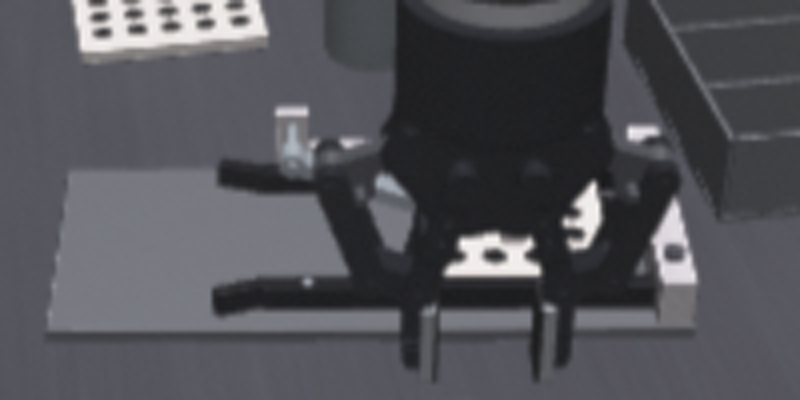

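View pics/s2.png

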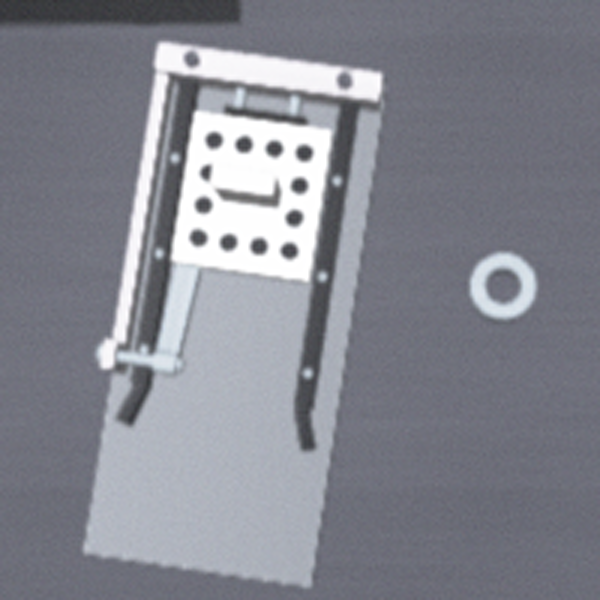

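View pics/s3.png

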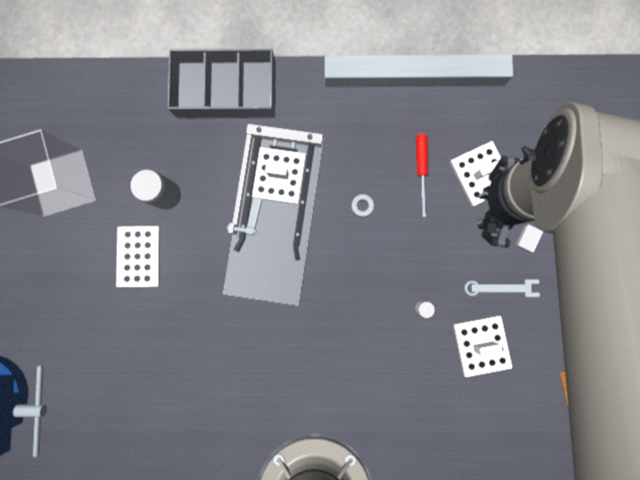

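The top view shows the plate home between the pad (265,113) and the catch nose (185,265). The collar, driver, wrench, stub, can, blank and the two look-alikes I can see have not moved. Handing in.

```bash
python3 -c "
from station import bot
print(bot.hand_in())"
```

```text
the job is handed in; nothing more can be done
None
```

The plate is home in the tray, trapped between the dropped catch and the sprung pad, and I handed the job in at about 19.3 s of the 69 s.

- **Pick and set-down:** I took the leftmost tabbed plate by its tab and set it flat in the mouth. I overshot slightly while finding the floor, so it was pressed down with about 22 N for a moment.
- **Slide and press:** I slid it in with the tab crosswise, and its front edge lifted the catch. I felt the pad at about tray x = 67 mm (plate centre) and pressed on in small steps. The catch dropped at about 14.5 N, with the centre near 72.5 mm.
- **Release:** I eased off, opened the jaws part way and rose straight up, clear of the catch. The centre was near 70.5 mm by the tool position just before I let go, against 52 to 76 mm for home.

**Last checks:**
- The top view after I withdrew shows the catch nose behind the plate's rear edge and the pad against its front.
- The bystanders in view have not moved. The offcut and one look-alike were partly hidden by the arm, but I never went near them low down.
- The last side view was mostly blocked by the gripper. The side view taken at release, before I withdrew, agrees that the catch was down.

**Disagreement:** while the plate was still held above the tray, the side camera alone put it about 3.5 mm farther to the left than the two-view measurement did. I trusted the two-view value. The plate then slid in with under 2 N of side force.

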